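# Put the dip bowls away in the clip-lid tub

### The job

The washed dip bowls on the dark drying mat go back into their blue tub: pinch the two red buttons on the grip of its lid together to free the catches, lift the lid off and lay it flat, right way up, on the worktop. Nest every bowl from the mat, level and one inside the other, on the bowl that is already in the tub, setting each one down rather than dropping it, and then put the lid back on, fully home, with both catches sprung out again under the rim. Leave the jug, the salt cellar and the red peg alone.

Things in the scene. Friction and masses are not known exactly. Their poses are not given: they have to be found in the camera images.
- tub: Round blue plastic tub stuck down by its suction foot (never moves). 172 mm across outside, 88 mm high; origin at the centre of its underside, z up. Inner floor 5 mm above the origin. Inside 165 mm across, but a lip 4 mm thick runs inward all round the flat rim and leaves a round mouth of 150 mm.
- lid: Round white lid, loose, 172 mm across, plate 5 mm thick, about 230 g; starts latched on the tub. Origin at the centre of the plate's underside, z up: 88 mm above the tub's origin when home. A rib 145 mm across under the plate reaches down 13 mm and enters the mouth with 2.5 mm play each side; on the worktop the lid stands on it, origin 13 mm up. It may go on at any yaw.
- lid_grip (a point): Middle of the white grip block on the lid, 18.5 mm above the lid's origin; axes as the lid's. Block 36 mm along lid x, 38 along lid y, top 31 mm above the lid's origin. A red spring button 24 mm wide stands out of each y face, from 7 to 30 mm above the lid's origin; outer faces 56 mm apart when free, 40 mm when fully pinched (along lid y).
- catch_a (a joint): Travel (m) inward of the red button on the lid's +y side with its latch tongue at the lid's +y edge: 0 sprung out, 0.008 fully pinched. Spring 4 N at first, 8 N fully in. The tongue lies 6 to 10 mm below the lid's origin, tip 79.5 mm from the centre (71.5 pinched); out, it hooks under the tub's lip after 2 mm of lift; pinched, it passes the mouth. It cannot be pushed in from above unpinched.
- catch_b (a joint): The same for the button and tongue on the lid's -y side.
- bowl0: White ceramic stacking bowl, rim 60 mm across, 32 mm high, 90 g; origin at the centre of its underside, z up. Foot 32 mm across, cone to a shoulder at 23 mm, then an upright band to the rim (60 mm outside, 54 inside). The shoulder rests on the rim of the bowl below: each sits 9 mm higher, with 1.5 mm sideways play. This one starts in the tub near its middle; always there.
- bowl1: Like bowl0. Starts upright on the thin dark drying mat (at worktop height), 100 mm or more between centres; may be absent.
- bowl2: Like bowl0. Starts upright on the thin dark drying mat (at worktop height), 100 mm or more between centres; may be absent.
- bowl3: Like bowl0. Starts upright on the thin dark drying mat (at worktop height), 100 mm or more between centres; may be absent.
- bowl4: Like bowl0. Starts upright on the thin dark drying mat (at worktop height), 100 mm or more between centres; may be absent.
- bowl5: Like bowl0. Starts upright on the thin dark drying mat (at worktop height), 100 mm or more between centres; may be absent.
- mat: Dark rubber drying mat, 270 x 360 mm, 1 mm thin, flat on the worktop (fixed); origin at its centre. The washed bowls stand on it.
- jug: Yellow plastic jug with a white and red flip spout, 164 mm high, 108 mm across, handle on one side, loose; origin at the centre of its underside. Leave alone.
- salt_cellar: Clear glass salt cellar with a steel top, 50 mm across, 66 mm high, loose; origin at the centre of its underside. Leave alone.
- peg: Red plastic clothes peg lying on the worktop, 75 mm long (its x), 14 mm wide, 11 mm high, loose; origin at the centre of its underside. Leave alone.
Things that resemble listed ones, but are neither listed nor needed, are in the scene too. What is shaped like the bowl4 but pink is not meant. Leave any pink look-alike of the bowl5 alone.

How it is judged:
By the outcome, as a careful person would: the job done as asked, in the order asked, and still so for the second after the job is handed in, with the robot touching nothing.
Of bowl1, bowl2, bowl3, bowl4, bowl5 only 3 to 5 are there at a start; the rules pass over those that are not, and their reading is None.
At some moment in a run one of bowl1, bowl2, bowl3, bowl4, bowl5 may be knocked a few centimetres aside while the robot is not near it.
It also fails if it takes over 210 s, if anything falls off the work surface, if the arm or the gripper's body presses on something with over 40 N, if the wrist force passes 120 N, or if a joint passes its speed limit or range.

### The arm

A 6-joint arm with a two-finger parallel gripper is mounted at the origin on the work surface. World frame = base frame: x ahead of the robot, y to its left, z up, the work surface at z = 0. Lengths are in m, angles in rad, forces in N, time in s.
With the tool pointing down it reaches from about 0.3 to 0.875 m from the base axis. Payload 6.4 kg.
Tool frame: the origin (TCP) lies on the front face of the gripper's body, between the roots of the fingers; the fingertips stand 64 mm ahead of it and the grasp point (between the pads) lies ahead of it (manip.grip_depth is the z of the grasp point in the tool frame, in m); z points along the fingers, y is the line along which they close (so a half turn about z gives the same grasp; the last joint's range is limited). The gripper opens to 88 mm and grips with 3 to 60 N. Pads are 18 mm wide; open, the fingers measure 123 mm over their backs; the gripper's body (75 mm by 187 mm) begins 45 mm behind the grasp point.
Start: joints at [1.018, 0.181, 1.607, -0, 1.354, -0.206], TCP at [0.195, 0.541, 0.303] pointing down, gripper open.
Joint ranges: [-2.99, 2.99], [-0.89, 2.07], [0.3, 2.58], [-1.14, 4.28], [0, 2.63], [-3.12, 3.12]. Speed limits (rad/s): [2.57, 2.57, 3.01, 3.14, 3.14, 3.14].

### API

Orientations are given as a rotation vector (axis times angle).
In Python, from plant import readout, imaging, workorder, manip gives the robot as it stands.
- The arm moves only by the shell command python3 -m creep 'ROWS' [FORCE]. ROWS is JSON, a list of rows, each a list of 3 entries, a list of its own where there are three numbers: the shift along the world's x, y, z in mm, then the turn about the world's z in degrees, then the gripper's target within -1 to 1 (shut at 1, half-way at 0, fully open at -1). A call has 1 to 12 rows; each row shifts and turns the commanded pose from where the row before left it; what a row does not reach is not made up. A row lasts 1/10 s, in which the tool goes at most 50 mm and 8.59 degrees, less where a joint would pass 70% of its speed; a pose out of reach is approached as far as the arm can. A call is refused whole if a number of a shift passes 50 or a number of a turn 8.59, either way. A call with a gripper value outside its range is refused whole. The fingers move at their own pace and stop on an object; FORCE is the grip in N (left out, the last holds). Time passes only in rows, so rows that do not move let the fingers close. It gives the time, the measured TCP pose, the force, the opening and the grip force at its end, in the units of the state.
- readout.get_obs(): the state, without advancing time (a new reading comes with each control period).
- imaging.snapshot(name): name is "side" or "top"; returns (picture, depth): 420x560x3 uint8, blue, green, red; 420x560 float32, m along the optical axis (not along the pixel's ray), 0 where there is no reading.
- imaging.camera_model(name): a dict with "camera_matrix" (3x3 intrinsics, pixels), "pose" (4x4, takes a point from camera to world coordinates). Camera axes: x right, y down, z forward; pixel columns grow to the right and rows downward; lengths in m; the calibration is good to about 2 mm. A picture is of the moment at which its call begins. camera_model takes no time and is no camera call.
- workorder.close_job(): hands the job in; it is judged then, once.
The state is a dict: "time_s": time; "joint_pos": joint angles; "joint_vel": joint speeds; "tau": joint torques, N m; "eef_pos": TCP position; "eef_rot": TCP orientation; "wrist_force": force on the tool from outside, world axes, zero at the start; "wrist_torque": the same for the moment, N m; "grip_width": finger opening in m; "gripper_force": force on a finger pad.
Only numpy, scipy, OpenCV 4.12 (cv2) and the standard library are available. Lean on these libraries where they do the work, as an engineer would, in place of code of your own. Each camera call takes 0.05 s, during which the arm holds its last target. There are 200 camera calls.

## Working session

There is one attempt and no reset: what is moved stays moved. The work goes in short steps, Python scripts to look and compute and a shell command to move; the robot and the scene stay as the last step left them, time stands still between calls to the robot, and variables do not carry over. Pictures are saved under pics/ and viewed, at most 14 in all, crops included, and the job is handed in when it is done.

```bash
ls; mkdir -p pics
python3 - <<'E'
from plant import readout, imaging, workorder, manip
import cv2
print(manip.grip_depth, [x for x in dir(manip) if x[0]!='_'])
print(readout.get_obs())
for n in ("top","side"):
    p,d=imaging.snapshot(n); cv2.imwrite(f"pics/{n}0.png",p)
    print(imaging.camera_model(n))
E
```

```text
pics
0.0453 ['PlanningError', 'grip_depth']
{'time_s': 0.0, 'joint_pos': array([ 1.01768768e+00,  1.81525912e-01,  1.60801401e+00,  4.07686733e-06,
        1.35384424e+00, -2.06318337e-01]), 'joint_vel': array([-0.0002035 ,  0.00044091,  0.00078314,  0.00105759,  0.00061837,
        0.00217181]), 'tau': array([ 1.04774630e-03, -4.33864582e+01, -3.41856086e+01,  7.02684699e-02,
        3.85681924e-02, -1.60561685e-04]), 'eef_pos': array([0.19518642, 0.54038719, 0.30181567]), 'eef_rot': array([-5.41897348e-01, -3.09382447e+00,  2.61076602e-03]), 'wrist_force': array([ 0.15624055,  0.91570831, -0.53494891]), 'wrist_torque': array([-0.0050435 ,  0.03086447,  0.01346645]), 'gripper_force': 0.0, 'grip_width': 0.08821537900566666}
{'camera_matrix': array([[402.46912544,   0.        , 272.00831635],
       [  0.        , 402.46912544, 212.13993934],
       [  0.        ,   0.        ,   1.        ]]), 'pose': array([[-0.0104472 , -0.99700403,  0.07664081,  0.46391572],
       [-0.99993392,  0.01078398,  0.0039817 ,  0.07223036],
       [-0.00479626, -0.07659415, -0.99705082,  1.02146583],
       [ 0.        ,  0.        ,  0.        ,  1.        ]])}
{'camera_matrix': array([[404.00432487,   0.        , 279.35229254],
       [  0.        , 404.00432487, 206.30190242],
       [  0.        ,   0.        ,   1.        ]]), 'pose': array([[ 0.89525993, -0.21522613,  0.390112  ,  0.13906967],
       [-0.44546756, -0.4486349 ,  0.77478086, -0.71769503],
       [ 0.00826478, -0.8674125 , -0.49752111,  0.59972841],
       [ 0.        ,  0.        ,  0.        ,  1.        ]])}
```

View pics/top0.png

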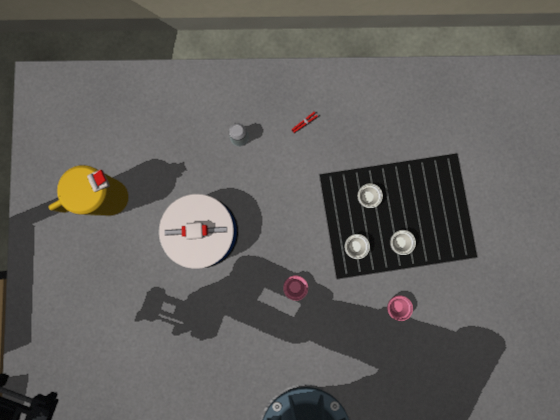

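View pics/side0.png

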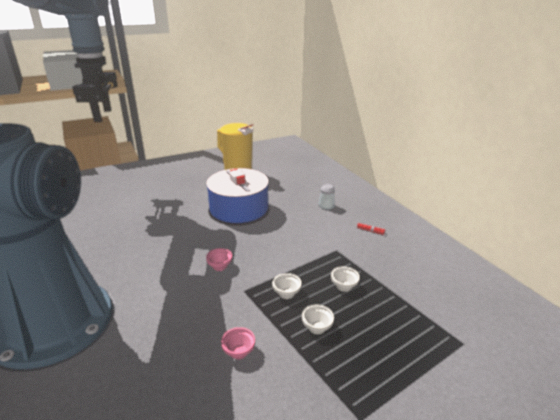

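The top view shows three white bowls on the mat at (370,196), (357,247) and (403,242), and the lid on the tub at (198,231) with its red buttons at (183,231) and (208,229). The pink bowls at (295,288) and (400,308), the peg at (306,122), the salt cellar at (237,132) and the jug at (80,190) stay put.

```bash
cat > h.py <<'E'
from plant import readout, imaging, workorder, manip
import cv2, numpy as np
from scipy.spatial.transform import Rotation as R
def ray(n,uv,z):
    m=imaging.camera_model(n);P=m["pose"]
    d=P[:3,:3]@np.linalg.solve(m["camera_matrix"],[uv[0],uv[1],1.])
    return P[:3,3]+d*(z-P[2,3])/d[2]
def proj(n,p):
    m=imaging.camera_model(n);P=m["pose"]
    q=m["camera_matrix"]@(P[:3,:3].T@(np.array(p)-P[:3,3])); return q[:2]/q[2]
def circ(n,cnt,z):
    "circle fitted (least squares) to contour's convex hull cast onto plane z: x,y,diameter"
    h=np.zeros((420,560),np.uint8); cv2.fillPoly(h,[cv2.convexHull(cnt)],255)
    c=max(cv2.findContours(h,cv2.RETR_EXTERNAL,cv2.CHAIN_APPROX_NONE)[0],key=len)
    X=np.array([ray(n,q,z)[:2] for q in c[:,0].astype(float)])
    s=np.linalg.lstsq(np.c_[2*X,np.ones(len(X))],(X**2).sum(1),rcond=None)[0]
    return s[0],s[1],2*np.sqrt(s[2]+s[0]**2+s[1]**2)
def white(p,lo=120):
    hsv=cv2.cvtColor(p,cv2.COLOR_BGR2HSV); return ((hsv[...,1]<60)&(hsv[...,2]>lo)).astype(np.uint8)
def blobs(m,a=100,b=1e5):
    return [c for c in cv2.findContours(m,cv2.RETR_EXTERNAL,cv2.CHAIN_APPROX_NONE)[0] if a<cv2.contourArea(c)<b]
def bowls(n="top",z=.032,p=None):
    if p is None: p=imaging.snapshot(n)[0]
    out=[]
    for c in blobs(white(p),150,2000):
        u,v=c[:,0].mean(0); r=circ(n,c,z)
        if .045<r[2]<.075: out.append((round(u),round(v),*np.round(np.array(r)*1000,1)))
    return out
def tool():
    o=readout.get_obs();M=R.from_rotvec(o["eef_rot"]).as_matrix()
    return np.round(o["eef_pos"]*1000,1),"yaw of closing axis",round(np.degrees(np.arctan2(M[1,1],M[0,1])),1),"z",M[:,2].round(3)
E
python3 - <<'E'
from h import *
p=cv2.imread("pics/top0.png")
print(tool()); print(bowls(p=p))
for c in blobs(white(p),2500,6000): print(c[:,0].mean(0),circ("top",c,.093))
hsv=cv2.cvtColor(p,cv2.COLOR_BGR2HSV);r=(((hsv[...,0]<8)|(hsv[...,0]>172))&(hsv[...,1]>150)&(hsv[...,2]>80)).astype(np.uint8)
for c in blobs(r,15): u=c[:,0].mean(0); print("red",u,cv2.contourArea(c),ray("top",u,.118)*1000)
for n,uv,z in (("jug",(80,190),0.1),("lidspot",(90,310),0),("pink",(295,288),.03),("pink",(400,308),.03)): print(n,ray("top",uv,z))
E
```

```text
(array([195.2, 540.5, 301.9]), 'yaw of closing axis', np.float64(70.1), 'z', array([-0.001, -0.001, -1.   ]))
[(357, 246, np.float64(454.2), np.float64(-130.4), np.float64(59.4)), (402, 242, np.float64(462.8), np.float64(-242.8), np.float64(59.5)), (370, 195, np.float64(578.8), np.float64(-165.7), np.float64(59.3)), (297, 176, np.float64(629.9), np.float64(12.3), np.float64(69.1))]
[190.25910931 232.94331984] (np.float64(0.4936776727269184), np.float64(0.25656348685765973), np.float64(0.17640675001135211))
red [183.13636364 230.90909091] 18.0 [493.24818229 275.85816228 118.        ]
red [203.96 229.76] 36.5 [495.33157039 229.06333339 118.        ]
red [ 99.  177.5] 103.0 [616.51312615 467.92523827 118.        ]
red [298.8        125.93333333] 55.0 [730.54273743  12.46490096 118.        ]
jug [0.59086833 0.51915662 0.1       ]
lidspot [0.30159534 0.53463706 0.        ]
pink [0.35428203 0.02214713 0.03      ]
pink [ 0.3038607  -0.23144896  0.03      ]
```

Run:
```python
from h import *
p=cv2.imread("pics/top0.png")
cv2.imwrite("pics/c1.png",cv2.resize(p[185:280,145:255],None,fx=7,fy=6,interpolation=cv2.INTER_CUBIC)[:,:])
```

```text
(no output)
```

View pics/c1.png

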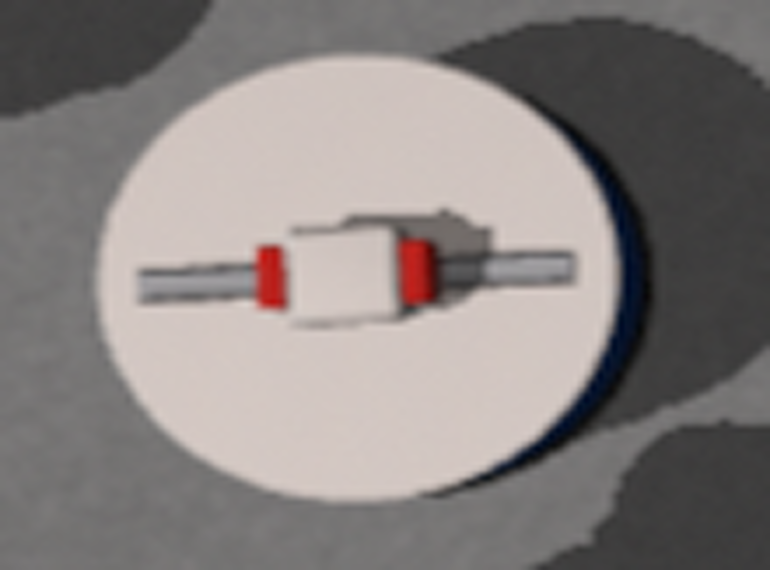

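The crop shows the lid spanning x 100–618 and y 55–500, so its centre is near full-image (196,231). The catch bar runs level to within about 3°.

```bash
python3 -c "
from h import *
print(ray('top',(195.8,230.9),.093)*1000, ray('top',(194.2,230),.118)*1000)"
python3 -m creep '[[[30,-30,0],8,-1],[[40,-40,0],8,-1],[[45,-45,0],6.2,-1],[[45,-45,-10],0,-1],[[45,-45,-20],0,-1],[[45,-45,-20],0,-1],[[48,-35,-20],0,-1],[[0,0,0],0,-1],[[0,0,0],0,-1]]' 30; python3 -c "
from h import *
print(tool())"
```

```text
[493.77097146 252.24082724  93.        ] [495.02539467 250.99857121 118.        ]
time_s: 1.0
eef_pos: [0.4353, 0.3108, 0.2482]
eef_rot: [0.048, -3.139, 0.001]
wrist_force: [-0.1, 0.6, -0.8]
grip_width: 0.088
gripper_force: 0.0
(array([435.3, 310.8, 248.2]), 'yaw of closing axis', np.float64(91.8), 'z', array([-0.002, -0.001, -1.   ]))
```

```bash
python3 -m creep '[[[20,-20,0],0.5,-1],[[20,-20,0],0,-1],[[18.7,-18.7,0],0,-1],[[0,0,-30],0,-1],[[0,0,-30],0,-1],[[0,0,-20],0,-1],[[0,0,0],0,-1],[[0,0,0],0,-1]]'; python3 -c "
from h import *
print(tool())
cv2.imwrite('pics/s1.png',imaging.snapshot('side')[0][120:240,160:320].repeat(4,0).repeat(4,1))"
```

```text
time_s: 1.8
eef_pos: [0.4932, 0.2542, 0.1697]
eef_rot: [0.069, -3.141, -0.0]
wrist_force: [0.3, -0.4, -0.1]
grip_width: 0.0877
gripper_force: 0.0
(array([493.2, 254.2, 169.7]), 'yaw of closing axis', np.float64(92.5), 'z', array([-0.,  0., -1.]))
```

View pics/s1.png

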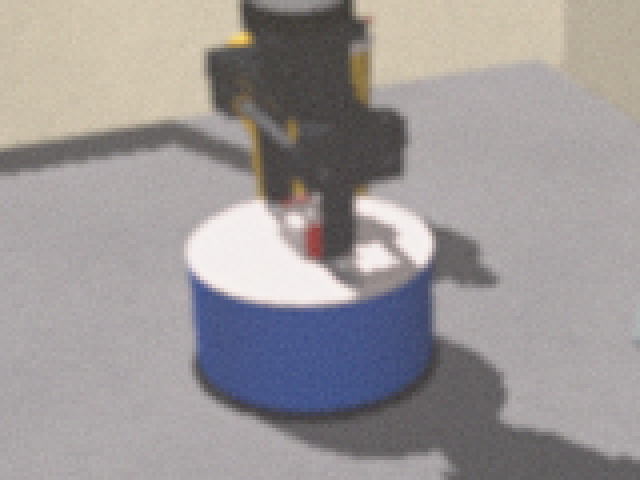

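The fingers stand either side of the grip block, with the red button at about (316,240) in the crop, next to the near finger. I'll go down and pinch.

```bash
python3 -m creep '[[[0,-1,-8],0,-1],[[0,0,0],0,-1],[[0,0,0],0,1],[[0,0,0],0,1],[[0,0,0],0,1],[[0,0,0],0,1],[[0,0,0],0,1],[[0,0,0],0,1],[[0,0,0],0,1]]' 30
```

```text
time_s: 2.75
eef_pos: [0.4939, 0.252, 0.1614]
eef_rot: [-0.066, 3.141, 0.0]
wrist_force: [-0.6, -0.7, 2.3]
grip_width: 0.0394
gripper_force: 30.0
```

```bash
python3 -m creep '[[[0,0,5],0,1],[[0,0,10],0,1],[[0,0,15],0,1],[[0,0,25],0,1],[[-10,10,20],0,1],[[-20,22,0],0,1],[[-25,28,0],0,1],[[-25,28,0],0,1],[[-25,28,0],0,1],[[-25,28,0],0,1],[[-25,28,0],0,1],[[-15,20,0],0,1]]'
python3 -m creep '[[[-10,12,0],0,1],[[-10,8,0],0,1],[[-4,6,0],0,1],[[0,0,-30],0,1],[[0,0,-30],0,1],[[0,0,-30],0,1],[[0,0,-20],0,1],[[0,0,-20],0,1],[[0,0,0],0,1]]'; python3 -c "
from h import *
print(tool())
p=imaging.snapshot('top')[0];cv2.imwrite('pics/t2.png',p)"
```

```text
time_s: 3.95
eef_pos: [0.3219, 0.4456, 0.2374]
eef_rot: [-0.068, 3.14, 0.002]
wrist_force: [0.5, 0.2, -2.7]
grip_width: 0.0391
gripper_force: 30.0
time_s: 4.85
eef_pos: [0.2991, 0.468, 0.1033]
eef_rot: [0.064, -3.137, 0.007]
wrist_force: [0.2, -0.8, -2.0]
grip_width: 0.0393
gripper_force: 30.0
(array([299.1, 468. , 103.3]), 'yaw of closing axis', np.float64(92.3), 'z', array([-0.004, -0.004, -1.   ]))
```

View pics/t2.png

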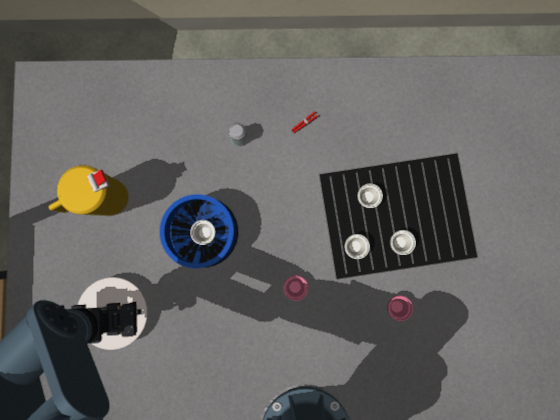

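The lid is held at (112,313), the tub is open, and bowl0 is at (203,233). On the worktop the TCP should be at about z=86.

```bash
python3 -m creep '[[[0,0,-8],0,1],[[0,0,-5],0,1],[[0,0,-2.5],0,1],[[0,0,-1.5],0,1],[[0,0,0],0,1]]'
```

```text
time_s: 5.4
eef_pos: [0.2998, 0.47, 0.0891]
eef_rot: [-0.066, 3.141, 0.0]
wrist_force: [0.2, -0.2, -3.1]
grip_width: 0.0393
gripper_force: 30.0
```

```bash
python3 -m creep '[[[0,0,-1.5],0,1],[[0,0,-1],0,1],[[0,0,0],0,1]]';python3 -m creep '[[[0,0,0],0,0],[[0,0,0],0,-0.3],[[0,0,0],0,-1],[[0,0,0],0,-1],[[0,0,0],0,-1],[[0,0,15],0,-1],[[0,0,30],0,-1],[[0,0,50],0,-1],[[0,0,50],0,-1]]'; python3 -c "
from h import *
p=imaging.snapshot('top')[0]
print(tool(),bowls(p=p));print([b for b in bowls(z=.037,p=p)])"
```

```text
time_s: 5.7
eef_pos: [0.2997, 0.47, 0.0865]
eef_rot: [0.066, -3.141, 0.0]
wrist_force: [0.4, -1.3, -2.3]
grip_width: 0.0393
gripper_force: 30.0
time_s: 6.6
eef_pos: [0.2994, 0.4696, 0.2337]
eef_rot: [0.066, -3.14, 0.001]
wrist_force: [0.7, 0.4, 0.7]
grip_width: 0.0881
gripper_force: 0.0
(array([302.2, 472.9, 243.6]), 'yaw of closing axis', np.float64(92.4), 'z', array([ 0.01,  0.01, -1.  ])) [(357, 246, np.float64(454.3), np.float64(-130.5), np.float64(59.7)), (403, 242, np.float64(463.2), np.float64(-242.5), np.float64(60.4)), (202, 232, np.float64(493.2), np.float64(248.5), np.float64(60.2)), (370, 195, np.float64(578.7), np.float64(-165.7), np.float64(59.5)), (185, 52, np.float64(952.4), np.float64(291.7), np.float64(57.1)), (217, 36, np.float64(993.4), np.float64(212.0), np.float64(46.0))]
[(357, 246, np.float64(454.3), np.float64(-129.4), np.float64(59.4)), (403, 242, np.float64(463.2), np.float64(-240.9), np.float64(60.1)), (202, 232, np.float64(493.1), np.float64(247.6), np.float64(59.9)), (370, 195, np.float64(578.1), np.float64(-164.5), np.float64(59.2)), (185, 52, np.float64(949.9), np.float64(290.6), np.float64(56.8)), (217, 36, np.float64(990.8), np.float64(211.3), np.float64(45.8))]
```

```bash
python3 -m creep '[[[8,-20,0],0,-1],[[8,-32,0],0,-1],[[8,-32,0],0,-1],[[8,-32,0],0,-1],[[8,-32,0],0,-1],[[8,-32,0],0,-1],[[8,-32,0],0,-1],[[8,-32,0],0,-1],[[8,-32,0],0,-1],[[8,-32,0],0,-1],[[8,-32,0],0,-1],[[8,-32,0],0,-1]]'
python3 -m creep '[[[8,-32,0],0,-1],[[8,-32,0],0,-1],[[8,-32,0],0,-1],[[8,-32,0],0,-1],[[8,-32,0],0,-1],[[8,-32,0],0,-1],[[8,-28,0],0,-1],[[0,0,0],0,-1],[[0,0,0],0,-1]]'; python3 -c "
from h import *
p=imaging.snapshot('top')[0];cv2.imwrite('pics/t3.png',p)
print(tool(),bowls(p=p))
for c in blobs(white(p),2500,6000): print(c[:,0].mean(0),circ('top',c,.018))"
```

```text
time_s: 7.85
eef_pos: [0.3961, 0.0967, 0.2327]
eef_rot: [-0.066, 3.139, -0.0]
wrist_force: [0.9, -0.0, 0.2]
grip_width: 0.0882
gripper_force: 0.0
time_s: 8.75
eef_pos: [0.4517, -0.1223, 0.2321]
eef_rot: [-0.064, 3.14, 0.0]
wrist_force: [-0.1, 0.7, -0.9]
grip_width: 0.088
gripper_force: 0.0
(array([ 451.5, -121.6,  231.9]), 'yaw of closing axis', np.float64(92.4), 'z', array([ 0.,  0., -1.])) [(287, 318, np.float64(280.5), np.float64(44.3), np.float64(72.1)), (202, 232, np.float64(493.1), np.float64(248.6), np.float64(60.0)), (370, 195, np.float64(578.8), np.float64(-165.7), np.float64(59.4))]
[113.01428571 313.39047619] (np.float64(0.2991718420700961), np.float64(0.4705814462958269), np.float64(0.1744355919164412))
[300.03034134 192.6852086 ] (np.float64(0.5711326218325358), np.float64(0.0019120760204617282), np.float64(0.24063201424591468))
```

View pics/t3.png

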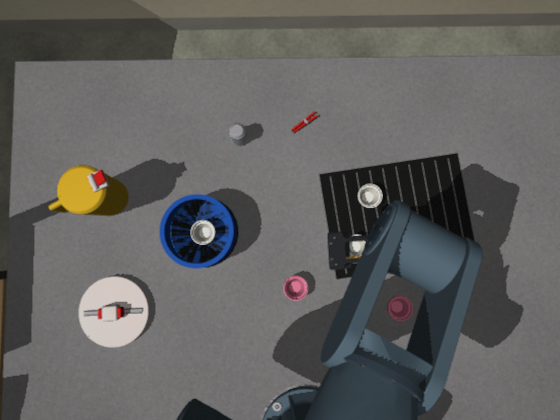

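The view shows the lid flat at (113,313), and its fit agrees with the release pose to within 1 mm. I'll go down on the first bowl.

```bash
python3 -m creep '[[[2.8,-8.5,0],0,-1],[[0,0,-30],0,-1],[[0,0,-30],0,-1],[[0,0,-30],0,-1],[[0,0,-30],0,-1],[[0,0,-20],0,-1],[[0,0,-10],0,-1],[[0,0,0],0,-1],[[0,0,0],0,-1]]'; python3 -m creep '[[[0,0,0],0,0.2],[[0,0,0],0,1],[[0,0,0],0,1],[[0,0,0],0,1],[[0,0,0],0,1]]' 12
```

```text
time_s: 9.7
eef_pos: [0.4552, -0.1306, 0.0823]
eef_rot: [-0.067, 3.14, -0.001]
wrist_force: [-0.3, -0.6, 0.2]
grip_width: 0.0881
gripper_force: 0.0
time_s: 10.2
eef_pos: [0.4549, -0.1307, 0.0821]
eef_rot: [-0.066, 3.14, -0.001]
wrist_force: [-0.8, -0.5, 5.3]
grip_width: 0.0603
gripper_force: 12.0
```

```bash
python3 -m creep '[[[0,0,8],0,1],[[0,0,20],0,1],[[0,0,40],0,1],[[0,0,40],0,1],[[4,20,40],0,1],[[4,32,0],0,1],[[4,32,0],0,1],[[4,32,0],0,1],[[4,32,0],0,1],[[4,32,0],0,1],[[4,32,0],0,1],[[4,32,0],0,1]]'
python3 -m creep '[[[4,32,0],0,1],[[2.4,32,0],0,1],[[0,32,0],0,1],[[0,20,0],0,1],[[0,10,0],0,1],[[0,5,0],0,1],[[0,0,0],0,1],[[0,0,0],0,1]]'; python3 -c "
from h import *
p=imaging.snapshot('side')[0];cv2.imwrite('pics/s3.png',p[60:240,160:400].repeat(3,0).repeat(3,1))
print(tool(),bowls())"
```

```text
time_s: 11.4
eef_pos: [0.4862, 0.1148, 0.2297]
eef_rot: [0.066, -3.141, 0.0]
wrist_force: [-0.5, -0.2, -1.4]
grip_width: 0.0601
gripper_force: 12.0
time_s: 12.2
eef_pos: [0.493, 0.2437, 0.2295]
eef_rot: [0.065, -3.141, 0.001]
wrist_force: [0.4, 0.0, -1.4]
grip_width: 0.0597
gripper_force: 12.0
(array([493.1, 243.6, 229.5]), 'yaw of closing axis', np.float64(92.3), 'z', array([-0., -0., -1.])) [(140, 305, np.float64(318.1), np.float64(403.6), np.float64(67.3)), (531, 32, np.float64(993.4), np.float64(-587.9), np.float64(52.5))]
```

View pics/s3.png

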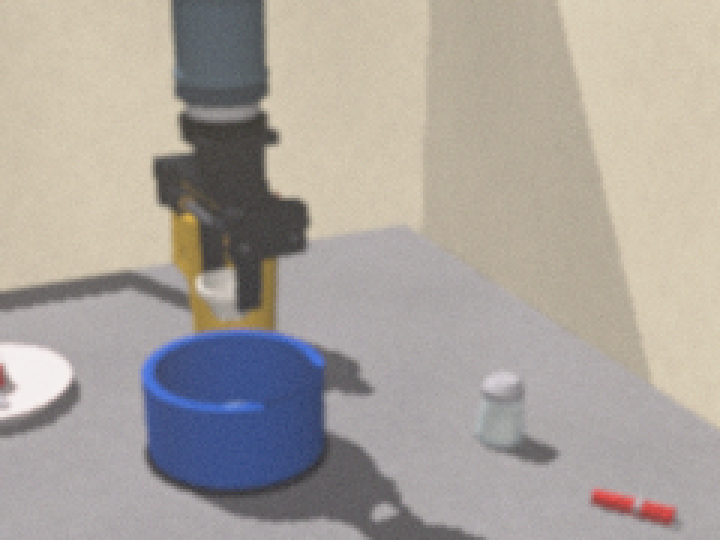

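The bowl hangs level in the fingers above the tub. I'll correct y by 4 mm and lower it, with contact expected near z=96.

```bash
python3 -m creep '[[[0,4.2,0],0,1],[[0,0,-25],0,1],[[0,0,-30],0,1],[[0,0,-30],0,1],[[0,0,-20],0,1],[[0,0,-10],0,1],[[0,0,-5],0,1],[[0,0,0],0,1],[[0,0,0],0,1]]'; python3 -m creep '[[[0,0,-4],0,1],[[0,0,-4],0,1],[[0,0,-2],0,1],[[0,0,0],0,1]]' 5
```

```text
time_s: 13.2
eef_pos: [0.4938, 0.2489, 0.1106]
eef_rot: [-0.066, 3.139, 0.001]
wrist_force: [-0.5, -0.3, -1.0]
grip_width: 0.0606
gripper_force: 12.0
time_s: 13.6
eef_pos: [0.4939, 0.2483, 0.1007]
eef_rot: [-0.067, 3.139, -0.001]
wrist_force: [-1.9, -4.1, 7.1]
grip_width: 0.0606
gripper_force: 8.1
```

```bash
python3 -m creep '[[[-0.5,-1.2,0],0,1],[[0,0,0],0,1]]' 5;  python3 -m creep '[[[0,0,-1.5],0,1],[[0,0,0],0,1]]' 5
```

```text
time_s: 13.8
eef_pos: [0.4934, 0.2475, 0.1006]
eef_rot: [-0.066, 3.139, 0.0]
wrist_force: [0.3, -0.6, 5.7]
grip_width: 0.0603
gripper_force: 8.0
time_s: 14.0
eef_pos: [0.4941, 0.2474, 0.1001]
eef_rot: [-0.067, 3.138, -0.001]
wrist_force: [-1.3, -4.1, 13.3]
grip_width: 0.0604
gripper_force: 11.0
```

```bash
python3 -c "
from h import *
p=imaging.snapshot('side')[0];cv2.imwrite('pics/s4.png',cv2.resize(p[130:230,190:290],None,fx=6,fy=6,interpolation=cv2.INTER_CUBIC))
print(tool(),readout.get_obs()['wrist_force'],readout.get_obs()['wrist_torque'])"
```

```text
(array([494. , 247.4, 100.1]), 'yaw of closing axis', np.float64(92.4), 'z', array([ 0.003, -0.   , -1.   ])) [-1.83025136 -3.82265419 14.10875988] [-0.85549955  0.31948684 -0.08752447]
```

View pics/s4.png

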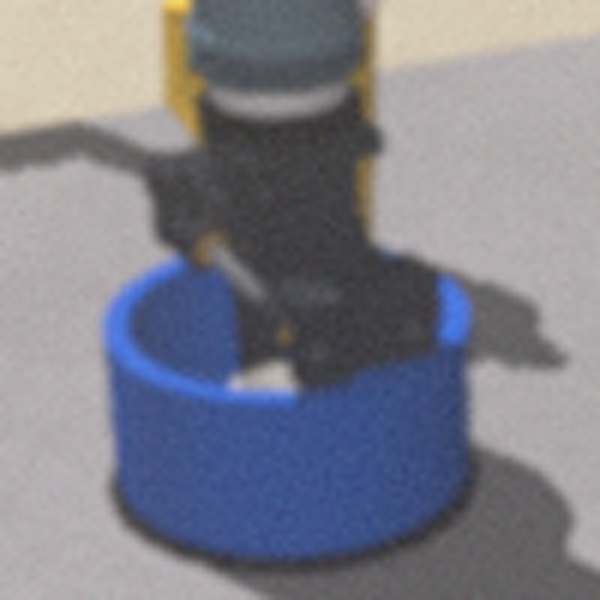

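The fingertips, at z≈36, are sitting on bowl0's rim at z≈37 because I gripped too low. I'll lift, set the bowl on clear worktop, regrip it with the tips above its shoulder, and re-measure bowl0.

```bash
python3 -m creep '[[[0,0,5],0,1],[[0,0,20],0,1],[[0,0,40],0,1],[[0,0,40],0,1],[[0,-15,0],0,1],[[0,-30,0],0,1],[[0,-30,0],0,1],[[0,-30,0],0,1],[[0,-30,0],0,1],[[0,-30,0],0,1],[[0,-20,0],0,1],[[0,0,0],0,1]]' 12
python3 -m creep '[[[0,0,-20],0,1],[[0,0,-30],0,1],[[0,0,-30],0,1],[[0,0,-20],0,1],[[0,0,-10],0,1],[[0,0,0],0,1],[[0,0,0],0,1]]'; python3 -c "
from h import *
p=imaging.snapshot('top')[0]
print(tool(),bowls(p=p,z=.037))
p=imaging.snapshot('side')[0];cv2.imwrite('pics/s5.png',cv2.resize(p[150:300,180:330],None,fx=4,fy=4,interpolation=cv2.INTER_CUBIC))"
```

```text
time_s: 15.25
eef_pos: [0.4918, 0.0603, 0.2019]
eef_rot: [0.061, -3.139, 0.0]
wrist_force: [0.2, 0.7, -1.0]
grip_width: 0.0598
gripper_force: 12.0
time_s: 15.95
eef_pos: [0.4928, 0.0628, 0.0934]
eef_rot: [-0.067, 3.14, 0.0]
wrist_force: [0.1, 0.2, -0.7]
grip_width: 0.0599
gripper_force: 12.0
(array([493.2,  62.6,  93.9]), 'yaw of closing axis', np.float64(92.4), 'z', array([ 0.002, -0.   , -1.   ])) [(202, 232, np.float64(493.1), np.float64(247.6), np.float64(59.9))]
```

View pics/s5.png

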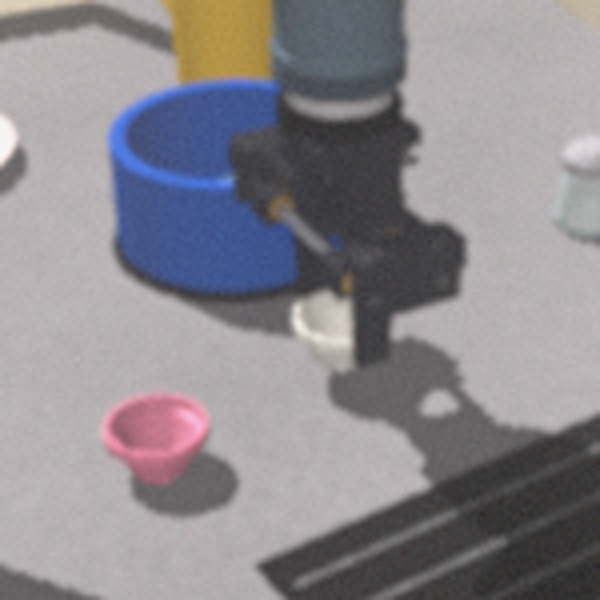

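The bowl hangs level above clear worktop at about (330,330) in the crop. I'll set it down.

```bash
python3 -m creep '[[[0,0,-8],0,1],[[0,0,-2],0,1],[[0,0,-1],0,1],[[0,0,0],0,1]]'; python3 -m creep '[[[0,0,-1],0,1],[[0,0,0],0,1]]'
```

```text
time_s: 16.45
eef_pos: [0.4924, 0.0625, 0.0821]
eef_rot: [0.066, -3.141, -0.0]
wrist_force: [-0.8, -0.0, 1.2]
grip_width: 0.0599
gripper_force: 12.0
time_s: 16.65
eef_pos: [0.4925, 0.0626, 0.0819]
eef_rot: [0.066, -3.141, -0.0]
wrist_force: [-5.1, 0.7, 9.5]
grip_width: 0.0601
gripper_force: 12.0
```

```bash
python3 -m creep '[[[0,0,1],0,1],[[0,0,0],0,-0.6],[[0,0,0],0,-0.6],[[0,0,7.2],0,-0.6],[[0,0,0],0,-0.6],[[0,0,0],0,1],[[0,0,0],0,1],[[0,0,0],0,1],[[0,0,0],0,1]]' 15
```

```text
time_s: 17.55
eef_pos: [0.4926, 0.0625, 0.0894]
eef_rot: [-0.066, 3.141, -0.0]
wrist_force: [-0.1, 0.4, 3.4]
grip_width: 0.0599
gripper_force: 15.0
```

```bash
python3 -m creep '[[[0,0,8],0,1],[[0,0,30],0,1],[[0,0,40],0,1],[[0,0,32],0,1],[[0,15,0],0,1],[[0,30,0],0,1],[[0,30,0],0,1],[[0,30,0],0,1],[[0,30,0],0,1],[[0,30,0],0,1],[[0,15,0],0,1],[[0.5,5,0],0,1]]'
python3 -m creep '[[[0,0,0],0,1],[[0,0,0],0,1]]'
```

```text
time_s: 18.75
eef_pos: [0.4925, 0.2486, 0.1992]
eef_rot: [0.069, -3.14, 0.0]
wrist_force: [0.0, -0.0, -1.2]
grip_width: 0.0602
gripper_force: 15.0
time_s: 18.95
eef_pos: [0.493, 0.2465, 0.1991]
eef_rot: [0.065, -3.14, 0.001]
wrist_force: [-0.2, -0.1, -0.8]
grip_width: 0.0597
gripper_force: 15.0
```

```bash
python3 -m creep '[[[0,1,-15],0,1],[[0,0,-30],0,1],[[0,0,-25],0,1],[[0,0,-12],0,1],[[0,0,-6],0,1],[[0,0,0],0,1],[[0,0,0],0,1]]'; python3 -m creep '[[[0,0,-3],0,1],[[0,0,-2],0,1],[[0,0,-1],0,1],[[0,0,0],0,1]]'
```

```text
time_s: 19.65
eef_pos: [0.4937, 0.2485, 0.1121]
eef_rot: [-0.066, 3.139, 0.0]
wrist_force: [0.6, -0.5, -0.5]
grip_width: 0.0597
gripper_force: 15.0
time_s: 20.05
eef_pos: [0.4932, 0.2485, 0.1055]
eef_rot: [-0.066, 3.14, 0.0]
wrist_force: [0.4, -0.7, -0.5]
grip_width: 0.0604
gripper_force: 15.0
```

```bash
python3 -m creep '[[[0,-0.5,-1],0,1],[[0,0,-0.7],0,1],[[0,0,0],0,1]]'; python3 -m creep '[[[0,0,-0.7],0,1],[[0,0,0],0,1]]'
```

```text
time_s: 20.35
eef_pos: [0.4938, 0.2479, 0.1042]
eef_rot: [-0.066, 3.139, -0.0]
wrist_force: [0.7, -2.3, 4.8]
grip_width: 0.0597
gripper_force: 15.0
time_s: 20.55
eef_pos: [0.494, 0.2478, 0.104]
eef_rot: [-0.066, 3.139, -0.0]
wrist_force: [1.2, -4.0, 8.2]
grip_width: 0.0599
gripper_force: 15.0
```

Contact came at z=104.0, against 103.4 expected, so the bowl looks nested. I'll release and back off.

```bash
python3 -m creep '[[[0,0,0.5],0,1],[[0,0,0],0,-0.6],[[0,0,0],0,-0.6],[[0,0,10],0,-0.6],[[0,0,30],0,-0.6],[[0,0,40],0,-0.6],[[0,0,20],0,-0.6],[[6,-20,0],0,-1],[[6,-30,0],0,-1],[[6,-30,0],0,-1],[[6,-30,0],0,-1],[[6,-30,0],0,-1]]'
python3 -m creep '[[[6,-30,0],0,-1],[[6,-30,0],0,-1],[[6,-30,0],0,-1],[[6,-30,0],0,-1],[[6,-30,0],0,-1],[[6,-30,0],0,-1],[[6,-30,0],0,-1],[[6,-30,0],0,-1],[[0,-20,0],0,-1],[[0,0,0],0,-1],[[0,0,0],0,-1]]'
python3 -c "
from h import *
p=imaging.snapshot('top')[0];cv2.imwrite('pics/t5.png',p)
print(tool(),bowls(p=p,z=.046),bowls(p=p))"
```

```text
time_s: 21.75
eef_pos: [0.5229, 0.1071, 0.2039]
eef_rot: [-0.067, 3.141, 0.0]
wrist_force: [-0.0, 0.9, 0.4]
grip_width: 0.0883
gripper_force: 0.0
time_s: 22.85
eef_pos: [0.5707, -0.1518, 0.2034]
eef_rot: [0.065, -3.141, -0.001]
wrist_force: [0.0, -0.5, 1.1]
grip_width: 0.088
gripper_force: 0.0
(array([ 570.7, -151.2,  203.3]), 'yaw of closing axis', np.float64(92.4), 'z', array([-0.   ,  0.001, -1.   ])) [(202, 232, np.float64(492.7), np.float64(247.2), np.float64(59.6))] [(202, 232, np.float64(493.1), np.float64(249.7), np.float64(60.4))]
```

View pics/t5.png

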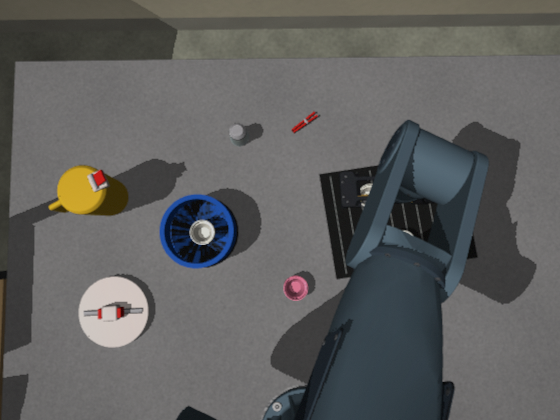

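The stack in the tub is at (202,232), concentric with a 59.6 mm rim. Before the next grasp I'll use the side view to check whether any bowl has been knocked.

```bash
python3 -c "
from h import *
p=imaging.snapshot('side')[0]
print(bowls('side',.032,p)); print(bowls('side',.032,cv2.imread('pics/side0.png')))
print(proj('side',(.5788,-.1655,.032)))"
```

```text
[(344, 277, np.float64(574.3), np.float64(-170.4), np.float64(74.5))]
[(317, 317, np.float64(459.8), np.float64(-246.8), np.float64(68.7)), (345, 277, np.float64(574.6), np.float64(-170.6), np.float64(72.4))]
[344.86475993 275.05961041]
```

```bash
python3 -m creep '[[[8,-14.3,0],0,-1],[[0,0,-30],0,-1],[[0,0,-30],0,-1],[[0,0,-30],0,-1],[[0,0,-16],0,-1],[[0,0,-7.5],0,-1],[[0,0,0],0,-1],[[0,0,0],0,-1]]'; python3 -m creep '[[[0,0,0],0,0.2],[[0,0,0],0,1],[[0,0,0],0,1],[[0,0,0],0,1],[[0,0,0],0,1]]' 15
```

```text
time_s: 23.75
eef_pos: [0.5798, -0.1664, 0.0911]
eef_rot: [-0.067, 3.139, -0.001]
wrist_force: [0.8, -0.5, 0.6]
grip_width: 0.0882
gripper_force: 0.0
time_s: 24.25
eef_pos: [0.5793, -0.1665, 0.0904]
eef_rot: [-0.066, 3.14, -0.001]
wrist_force: [-0.2, -0.0, 3.6]
grip_width: 0.0602
gripper_force: 15.0
```

```bash
python3 -m creep '[[[0,0,8],0,1],[[0,0,30],0,1],[[0,0,40],0,1],[[0,0,40],0,1],[[-6,15,0],0,1],[[-6,30,0],0,1],[[-6,30,0],0,1],[[-6,30,0],0,1],[[-6,30,0],0,1],[[-6,30,0],0,1],[[-6,30,0],0,1],[[-6,30,0],0,1]]'
python3 -m creep '[[[-6,30,0],0,1],[[-6,30,0],0,1],[[-6,30,0],0,1],[[-6,30,0],0,1],[[-6,30,0],0,1],[[-6,25,0],0,1],[[-2,14,0],0,1],[[0,0,0],0,1],[[0,0,0],0,1],[[0,0,0],0,1]]'
python3 -c "
from h import *
p=imaging.snapshot('side')[0];cv2.imwrite('pics/s6.png',p)
print(tool(),bowls())"
```

```text
time_s: 25.45
eef_pos: [0.5297, 0.0602, 0.2072]
eef_rot: [0.066, -3.14, -0.0]
wrist_force: [0.7, 0.3, -1.0]
grip_width: 0.0604
gripper_force: 15.0
time_s: 26.45
eef_pos: [0.4932, 0.2467, 0.2076]
eef_rot: [0.065, -3.141, 0.001]
wrist_force: [-0.1, 0.0, -0.6]
grip_width: 0.0604
gripper_force: 15.0
(array([493.3, 246.6, 207.7]), 'yaw of closing axis', np.float64(92.3), 'z', array([-0., -0., -1.])) [(142, 303, np.float64(322.8), np.float64(397.8), np.float64(52.1)), (531, 34, np.float64(988.2), np.float64(-588.0), np.float64(57.5))]
```

View pics/s6.png

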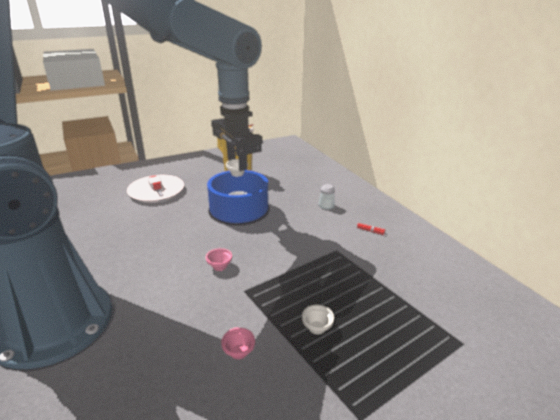

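One bowl is left on the mat at (318,319), where it was before. The held bowl is above the tub.

```bash
python3 -m creep '[[[0,0,-15],0,1],[[0,0,-30],0,1],[[0,0,-25],0,1],[[0,0,-12],0,1],[[0,0,-7],0,1],[[0,0,0],0,1],[[0,0,0],0,1]]'; python3 -m creep '[[[0,0,-2],0,1],[[0,0,-2],0,1],[[0,0,-1],0,1],[[0,0,0],0,1]]'
```

```text
time_s: 27.25
eef_pos: [0.4936, 0.2478, 0.1196]
eef_rot: [-0.066, 3.14, 0.0]
wrist_force: [0.1, 0.4, -1.2]
grip_width: 0.0601
gripper_force: 15.0
time_s: 27.65
eef_pos: [0.4932, 0.2477, 0.1142]
eef_rot: [-0.066, 3.14, -0.0]
wrist_force: [-0.7, -0.9, 1.0]
grip_width: 0.0605
gripper_force: 15.0
```

```bash
python3 -m creep '[[[0,0,-0.7],0,1],[[0,0,0],0,1]]'; python3 -m creep '[[[0,0,-0.7],0,1],[[0,0,0],0,1]]'
```

```text
time_s: 27.85
eef_pos: [0.4934, 0.2476, 0.1138]
eef_rot: [-0.066, 3.14, -0.0]
wrist_force: [-0.9, -2.2, 4.5]
grip_width: 0.0606
gripper_force: 15.0
time_s: 28.05
eef_pos: [0.4936, 0.2476, 0.1136]
eef_rot: [-0.066, 3.14, -0.001]
wrist_force: [-2.6, -2.5, 9.2]
grip_width: 0.06
gripper_force: 15.0
```

```bash
python3 -m creep '[[[0,0,0.5],0,1],[[0,0,0],0,-0.6],[[0,0,0],0,-0.6],[[0,0,10],0,-0.6],[[0,0,30],0,-0.6],[[0,0,40],0,-0.6],[[0,0,20],0,-0.6],[[0,-20,0],0,-1],[[0,-30,0],0,-1],[[0,-30,0],0,-1],[[0,-30,0],0,-1],[[0,-30,0],0,-1]]'
python3 -m creep '[[[-3,-30,0],0,-1],[[-3,-30,0],0,-1],[[-3,-30,0],0,-1],[[-3,-30,0],0,-1],[[-3,-30,0],0,-1],[[-3,-30,0],0,-1],[[-3,-30,0],0,-1],[[-3,-30,0],0,-1],[[-3,-30,0],0,-1],[[-3,-20,0],0,-1],[[0,0,0],0,-1],[[0,0,0],0,-1]]'
python3 -c "
from h import *
p=imaging.snapshot('top')[0];cv2.imwrite('pics/t7.png',p)
print(tool(),bowls(p=p,z=.055),bowls(p=p))
print(bowls('side'))"
```

```text
time_s: 29.25
eef_pos: [0.4929, 0.1067, 0.2136]
eef_rot: [-0.067, 3.14, 0.0]
wrist_force: [0.5, -0.9, -0.6]
grip_width: 0.0881
gripper_force: 0.0
time_s: 30.45
eef_pos: [0.4629, -0.1822, 0.2132]
eef_rot: [-0.064, 3.141, 0.001]
wrist_force: [-0.5, -0.6, 0.4]
grip_width: 0.0884
gripper_force: 0.0
(array([ 463. , -181.7,  213.1]), 'yaw of closing axis', np.float64(92.4), 'z', array([ 0.,  0., -1.])) [(201, 232, np.float64(493.3), np.float64(247.0), np.float64(59.9)), (471, 162, np.float64(649.9), np.float64(-410.0), np.float64(67.4)), (409, 45, np.float64(953.3), np.float64(-269.4), np.float64(66.7))] [(201, 232, np.float64(494.0), np.float64(251.2), np.float64(61.3)), (471, 162, np.float64(654.3), np.float64(-421.4), np.float64(69.0)), (409, 45, np.float64(965.0), np.float64(-277.5), np.float64(68.3))]
[]
```

```bash
python3 -c "
from h import *
a=cv2.imread('pics/side0.png');b=cv2.imread('pics/s6.png');c=imaging.snapshot('side')[0]
cv2.imwrite('pics/cmp.png',np.hstack([cv2.resize(q[270:370,250:380],None,fx=2,fy=3) for q in (a,b,c)]))
for q in (a,b,c):
  for lo in (70,95,120):
    print(lo,[(x[:,0].mean(0).round(1),circ('side',x,.032)) for x in blobs(white(q[:],lo)[:, :],150,3000) if 280<x[:,0,0].mean()<350 and 290<x[:,0,1].mean()<345])"
```

```text
70 []
95 [(array([318.5, 315.1]), (np.float64(0.4706764025409472), np.float64(-0.24469113729843878), np.float64(0.12001927783857763)))]
120 [(array([317.4, 317.4]), (np.float64(0.4597879227283276), np.float64(-0.2467999269424835), np.float64(0.0686861073842541)))]
70 [(array([317.4, 317.8]), (np.float64(0.459383782664024), np.float64(-0.24782080170688414), np.float64(0.07150398942716936)))]
95 [(array([317.5, 318.1]), (np.float64(0.45928663090380556), np.float64(-0.24861432851679033), np.float64(0.0684957390722396)))]
120 [(array([317.7, 317.9]), (np.float64(0.4597171305507832), np.float64(-0.24820922509734844), np.float64(0.06655046508792219)))]
70 []
95 [(array([332.9, 306.6]), (np.float64(0.5056336982765801), np.float64(-0.23570507649982236), np.float64(0.16158105897955716))), (array([315.5, 292.9]), (np.float64(0.4968813808215173), np.float64(-0.17966024493382043), np.float64(0.13915976166983607)))]
120 [(array([312.6, 317.5]), (np.float64(0.45342792267181814), np.float64(-0.2416107561016987), np.float64(0.09595554740379879)))]
```

View pics/cmp.png

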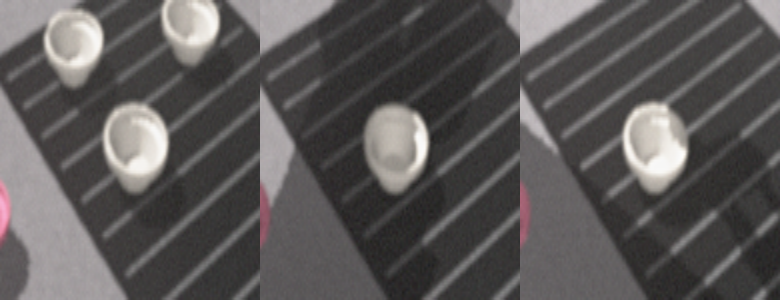

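All three crops show the last bowl in the same place (rim centre at about (136,145) in each), so it hasn't been moved. I'll go on.

```bash
python3 -m creep '[[[0,-25,0],0,-1],[[0,-25,0],0,-1],[[0.5,-9,0],0,-1],[[0,0,-30],0,-1],[[0,0,-30],0,-1],[[0,0,-30],0,-1],[[0,0,-20],0,-1],[[0,0,-13.5],0,-1],[[0,0,0],0,-1],[[0,0,0],0,-1]]'; python3 -m creep '[[[0,0,0],0,0.2],[[0,0,0],0,1],[[0,0,0],0,1],[[0,0,0],0,1],[[0,0,0],0,1]]' 15
```

```text
time_s: 31.6
eef_pos: [0.4639, -0.2411, 0.0899]
eef_rot: [-0.067, 3.141, -0.0]
wrist_force: [-0.4, -1.0, -0.4]
grip_width: 0.0878
gripper_force: 0.0
time_s: 32.1
eef_pos: [0.4638, -0.2418, 0.0901]
eef_rot: [-0.066, 3.14, -0.002]
wrist_force: [-0.3, 0.2, 4.8]
grip_width: 0.0595
gripper_force: 15.0
```

```bash
python3 -m creep '[[[0,0,8],0,1],[[0,0,30],0,1],[[0,0,40],0,1],[[0,0,40],0,1],[[0,15,10],0,1],[[3,30,0],0,1],[[3,30,0],0,1],[[3,30,0],0,1],[[3,30,0],0,1],[[3,30,0],0,1],[[3,30,0],0,1],[[3,30,0],0,1]]'
python3 -m creep '[[[3,30,0],0,1],[[3,30,0],0,1],[[3,30,0],0,1],[[0,30,0],0,1],[[0,30,0],0,1],[[0,30,0],0,1],[[0,30,0],0,1],[[0,30,0],0,1],[[0,16,0],0,1],[[0,8,0],0,1],[[0,0,0],0,1],[[0,0,0],0,1]]'
python3 -c "
from h import *
print(tool())"
```

```text
time_s: 33.3
eef_pos: [0.4834, -0.0143, 0.2165]
eef_rot: [0.066, -3.139, -0.001]
wrist_force: [0.0, 0.3, -0.4]
grip_width: 0.0598
gripper_force: 15.0
time_s: 34.5
eef_pos: [0.4933, 0.2469, 0.2171]
eef_rot: [0.066, -3.14, 0.001]
wrist_force: [0.3, -0.2, -1.4]
grip_width: 0.0599
gripper_force: 15.0
(array([493.3, 246.9, 217.1]), 'yaw of closing axis', np.float64(92.4), 'z', array([-0.001, -0.001, -1.   ]))
```

```bash
python3 -m creep '[[[0,0,-15],0,1],[[0,0,-30],0,1],[[0,0,-25],0,1],[[0,0,-12],0,1],[[0,0,-7],0,1],[[0,0,0],0,1],[[0,0,0],0,1]]'; python3 -m creep '[[[0,0,-2],0,1],[[0,0,-2],0,1],[[0,0,-1],0,1],[[0,0,0],0,1]]'
```

```text
time_s: 35.2
eef_pos: [0.4942, 0.2477, 0.1292]
eef_rot: [-0.066, 3.14, 0.0]
wrist_force: [0.5, 0.7, -0.3]
grip_width: 0.0595
gripper_force: 15.0
time_s: 35.6
eef_pos: [0.4935, 0.2477, 0.1235]
eef_rot: [-0.066, 3.141, 0.0]
wrist_force: [-0.3, 0.4, -1.4]
grip_width: 0.0599
gripper_force: 15.0
```

```bash
python3 -m creep '[[[0,0,-0.7],0,1],[[0,0,0],0,1]]'
```

```text
time_s: 35.8
eef_pos: [0.4936, 0.2476, 0.1228]
eef_rot: [-0.066, 3.141, -0.0]
wrist_force: [0.1, -1.0, 0.6]
grip_width: 0.0596
gripper_force: 15.0
```

```bash
python3 -m creep '[[[0,0,-0.7],0,1],[[0,0,0],0,1]]'; python3 -m creep '[[[0,0,-0.6],0,1],[[0,0,0],0,1]]'
```

```text
time_s: 36.0
eef_pos: [0.4938, 0.2477, 0.1224]
eef_rot: [-0.066, 3.14, -0.0]
wrist_force: [-0.4, -2.0, 2.6]
grip_width: 0.0598
gripper_force: 15.0
time_s: 36.2
eef_pos: [0.494, 0.2477, 0.1223]
eef_rot: [-0.066, 3.14, -0.0]
wrist_force: [-1.9, -2.0, 7.2]
grip_width: 0.0595
gripper_force: 15.0
```

```bash
python3 -m creep '[[[0,0,0.5],0,1],[[0,0,0],0,-0.6],[[0,0,0],0,-0.6],[[0,0,10],0,-0.6],[[0,0,30],0,-0.6],[[0,0,40],0,-0.6],[[-12,14,0],0,-1],[[-24,28,0],0,-1],[[-24,28,0],0,-1],[[-24,28,0],0,-1],[[-24,28,0],0,-1],[[-24,28,0],0,-1]]'
python3 -m creep '[[[-24,28,0],0,-1],[[-24,28,0],0,-1],[[-10,10,0],0,-1],[[-4,4,0],0,-1],[[0,0,0],0,-1],[[0,0,0],0,-1]]'
python3 -c "
from h import *
p,d=imaging.snapshot('top');cv2.imwrite('pics/t8.png',p)
print(tool(),bowls(p=p,z=.064))
P=imaging.camera_model('top');K=P['camera_matrix'];T=P['pose']
v,u=np.mgrid[222:244,190:214];z=d[v,u];q=np.stack([(u-K[0,2])/K[0,0]*z,(v-K[1,2])/K[1,1]*z,z],-1)@T[:3,:3].T+T[:3,3]
Z=np.round(q[...,2]*1000).astype(int);Z[z==0]=0;print(Z[::2,::2])
cv2.imwrite('pics/c8.png',cv2.resize(p[185:345,75:245],None,fx=4,fy=3.7,interpolation=cv2.INTER_CUBIC))"
```

```text
time_s: 37.4
eef_pos: [0.3604, 0.4028, 0.2026]
eef_rot: [-0.066, 3.14, 0.001]
wrist_force: [1.0, -0.2, -1.3]
grip_width: 0.088
gripper_force: 0.0
time_s: 38.0
eef_pos: [0.3003, 0.4709, 0.202]
eef_rot: [-0.065, 3.141, -0.001]
wrist_force: [0.4, -0.1, -1.2]
grip_width: 0.0883
gripper_force: 0.0
(array([300.5, 470.8, 202. ]), 'yaw of closing axis', np.float64(92.3), 'z', array([ 0., -0., -1.])) [(274, 272, np.float64(395.3), np.float64(74.5), np.float64(51.5)), (200, 232, np.float64(493.0), np.float64(247.3), np.float64(60.4)), (216, 38, np.float64(970.8), np.float64(208.7), np.float64(58.5)), (260, 37, np.float64(969.9), np.float64(98.3), np.float64(50.1)), (374, 32, np.float64(978.0), np.float64(-178.5), np.float64(50.5))]
[[ 3  4 64 61 54 58 51 57 57 63  7  5]
 [ 4 61 58 57 54 49 49 51 52 57 62 31]
 [64 57 57 51 46 42 36 39 45 53 57 60]
 [66 58 52 47 40 37 33 34 36 44 57 61]
 [59 56  0 40 35 34 35 39 35 40 53 61]
 [58 51 49 41 37 36 35 37 35 38 51 55]
 [56 53 49 41 34 36 38 35 38 39 53 67]
 [63 56 51 44 35 37 36 33 33 43 53 66]
 [60 56 57 51 44 37 36 32 43 52 55 55]
 [ 4 65 59 55 53 51 43 54 52 56 64 39]
 [ 3  2 61 58 54 55 57 56 65 62 45  3]]
```

View pics/c8.png

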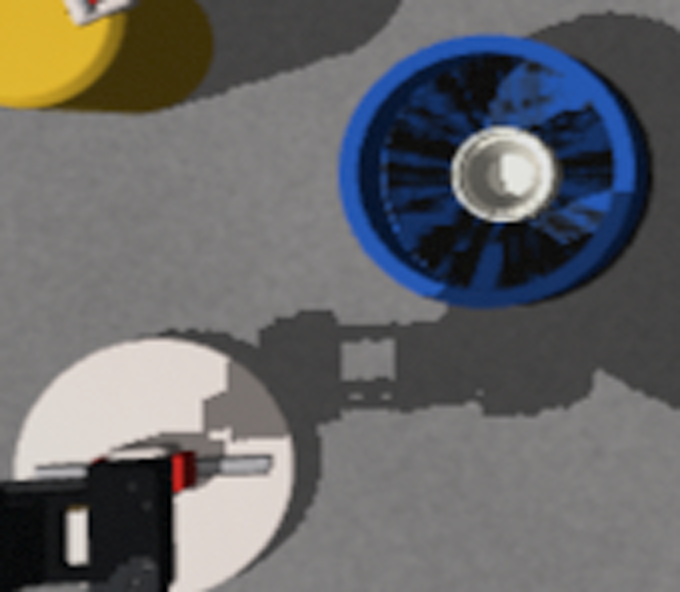

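The stack sits concentric and level at about (503,173) in the crop, with its rim at about 62 mm. That clears the lid rib at 75 mm. Next I'll pick up the lid.

```bash
python3 -m creep '[[[-1,-1,-15],0,-1],[[0,0,-30],0,-1],[[0,0,-30],0,-1],[[0,0,-25],0,-1],[[0,0,-10],0,-1],[[0,0,-4],0,-1],[[0,0,0],0,-1],[[0,0,0],0,-1]]'; python3 -m creep '[[[0,0,0],0,0.2],[[0,0,0],0,1],[[0,0,0],0,1],[[0,0,0],0,1],[[0,0,0],0,1],[[0,0,0],0,1],[[0,0,0],0,1]]' 30
```

```text
time_s: 38.85
eef_pos: [0.2993, 0.4712, 0.0892]
eef_rot: [-0.066, 3.139, 0.002]
wrist_force: [0.1, -0.1, 0.4]
grip_width: 0.0878
gripper_force: 0.0
time_s: 39.55
eef_pos: [0.2986, 0.4707, 0.0883]
eef_rot: [-0.066, 3.141, -0.0]
wrist_force: [-0.6, -1.9, 4.8]
grip_width: 0.0396
gripper_force: 30.0
```

```bash
python3 -m creep '[[[0,0,8],0,1],[[0,0,25],0,1],[[0,0,40],0,1],[[0,0,40],0,1],[[12,-14,15],0,1],[[24,-27,0],0,1],[[24,-27,0],0,1],[[24,-27,0],0,1],[[24,-27,0],0,1],[[24,-27,0],0,1],[[24,-27,0],0,1],[[22,-25,0],0,1]]'
python3 -m creep '[[[10,-12,0],0,1],[[5,-6,0],0,1],[[0,0,0],0,1],[[0,0,0],0,1]]'
python3 -c "
from h import *
print(tool())
p=cv2.imread('pics/t8.png');h=cv2.cvtColor(p,cv2.COLOR_BGR2HSV)
m=((abs(h[...,0].astype(int)-110)<14)&(h[...,1]>120)&(h[...,2]>125)).astype(np.uint8)
for c in blobs(m,500): print(circ('top',c,.088))"
```

```text
time_s: 40.75
eef_pos: [0.4771, 0.2682, 0.2159]
eef_rot: [0.066, -3.14, 0.0]
wrist_force: [0.7, -0.1, -1.6]
grip_width: 0.0394
gripper_force: 30.0
time_s: 41.15
eef_pos: [0.4906, 0.2525, 0.2157]
eef_rot: [0.067, -3.14, -0.0]
wrist_force: [0.7, 0.3, -1.9]
grip_width: 0.0387
gripper_force: 30.0
(array([490.6, 252.5, 215.7]), 'yaw of closing axis', np.float64(92.5), 'z', array([-0.001,  0.   , -1.   ]))
(np.float64(0.5016071512215977), np.float64(0.25626861916778587), np.float64(0.1604875774175945))
```

```bash
python3 -m creep '[[[2,-1,-10],0,1],[[0,0,-15],0,1],[[0,0,-8],0,1],[[0,0,-4],0,1],[[0,0,0],0,1],[[0,0,0],0,1]]'; python3 -m creep '[[[0,0,-3],0,1],[[0,0,-3],0,1],[[0,0,-2],0,1],[[0,0,0],0,1]]'
```

```text
time_s: 41.75
eef_pos: [0.4935, 0.2508, 0.1789]
eef_rot: [0.066, -3.141, 0.0]
wrist_force: [-0.5, -1.0, -2.7]
grip_width: 0.0391
gripper_force: 30.0
time_s: 42.15
eef_pos: [0.4933, 0.2506, 0.1706]
eef_rot: [0.066, -3.14, 0.0]
wrist_force: [-0.2, 0.1, -2.3]
grip_width: 0.0392
gripper_force: 30.0
```

The rib has entered the mouth without contact.

```bash
python3 -m creep '[[[0,0.6,-2.5],0,1],[[0,0,-2],0,1],[[0,0,-1],0,1],[[0,0,0],0,1]]'; python3 -m creep '[[[0,0,-1],0,1],[[0,0,-0.7],0,1],[[0,0,0],0,1]]'
```

```text
time_s: 42.55
eef_pos: [0.4934, 0.2513, 0.1652]
eef_rot: [0.066, -3.141, 0.0]
wrist_force: [-1.0, -0.1, -1.1]
grip_width: 0.0392
gripper_force: 30.0
time_s: 42.85
eef_pos: [0.4934, 0.2513, 0.1637]
eef_rot: [0.066, -3.141, 0.0]
wrist_force: [-0.2, 0.4, -2.2]
grip_width: 0.0392
gripper_force: 30.0
```

```bash
python3 -m creep '[[[0,0,-0.8],0,1],[[0,0,0],0,1]]'; python3 -m creep '[[[0,0,-0.8],0,1],[[0,0,0],0,1]]'
```

```text
time_s: 43.05
eef_pos: [0.4935, 0.2513, 0.1635]
eef_rot: [-0.066, 3.141, -0.0]
wrist_force: [-3.1, -0.9, 3.9]
grip_width: 0.0394
gripper_force: 30.0
time_s: 43.25
eef_pos: [0.4936, 0.2513, 0.1635]
eef_rot: [-0.066, 3.141, -0.0]
wrist_force: [-5.7, -2.7, 11.0]
grip_width: 0.0393
gripper_force: 30.0
```

It seated at 163.5, against 163.3 expected. I'll release and retreat.

```bash
python3 -m creep '[[[0,0,0.6],0,1],[[0,0,0],0,0.2],[[0,0,0],0,-0.5],[[0,0,0],0,-1],[[0,0,0],0,-1],[[0,0,10],0,-1],[[0,0,30],0,-1],[[0,0,40],0,-1],[[0,0,40],0,-1],[[-15,15,0],0,-1],[[-25,25,0],0,-1],[[-25,25,0],0,-1]]'
python3 -m creep '[[[-25,25,0],0,-1],[[-25,25,0],0,-1],[[-25,25,0],0,-1],[[-20,25,0],0,-1],[[-20,25,0],0,-1],[[0,0,0],0,-1],[[0,0,0],0,-1]]'
python3 -c "
from h import *
p=imaging.snapshot('top')[0]; s=imaging.snapshot('side')[0]
for c in blobs(white(p),2500,6000): print(c[:,0].mean(0),circ('top',c,.093))
cv2.imwrite('pics/f.png',np.hstack([cv2.resize(p[185:280,145:255],(400,400),interpolation=cv2.INTER_CUBIC),cv2.resize(s[150:230,195:285],(400,400),interpolation=cv2.INTER_CUBIC)]))
cv2.imwrite('pics/fs.png',s)"
```

```text
time_s: 44.45
eef_pos: [0.4283, 0.3167, 0.2839]
eef_rot: [-0.064, 3.139, 0.001]
wrist_force: [0.1, 0.5, 0.3]
grip_width: 0.088
gripper_force: 0.0
time_s: 45.15
eef_pos: [0.3132, 0.4416, 0.2831]
eef_rot: [-0.069, 3.14, 0.0]
wrist_force: [-0.5, -0.0, 0.2]
grip_width: 0.088
gripper_force: 0.0
[268.80188679 321.27924528] (np.float64(0.28550303066526317), np.float64(0.0809665298006461), np.float64(0.2717878808591785))
[163.96666667 224.6       ] (np.float64(0.5017452839762543), np.float64(0.30237451444650787), np.float64(0.22912089623590567))
```

View pics/f.png

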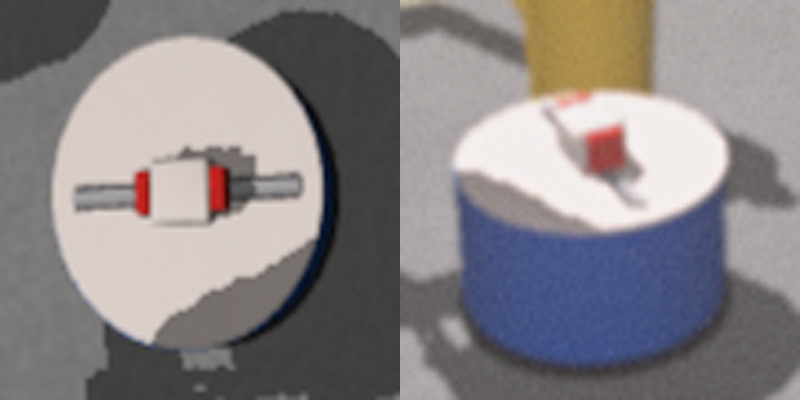

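The lid lies flush. The red buttons span 25.6 px against 25.4 px at the start, so both have sprung out.

```bash
python3 -c "
from plant import workorder; print(workorder.close_job())"
```

```text
the job is handed in; nothing more can be done
None
```

The job is handed in: all three bowls from the mat are nested level on the bowl in the tub, and the lid is back on, fully home, with both buttons sprung out. I didn't tug-test the catches, and the first bowl was gripped too low, so I set it on the worktop and regripped it before nesting.

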